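# Load, shade and start the enamel curing unit on the jeweller's bench

## Robot

A 6-joint arm with a two-finger parallel gripper is mounted at the origin on the work surface. World frame = base frame: x ahead of the robot, y to its left, z up, the work surface at z = 0. Lengths are in m, angles in degrees, forces in N, time in s.
With the tool pointing down it reaches from about 0.325 to 0.775 m from the base axis. Payload 5.5 kg.
Tool frame: the origin (TCP) lies at the centre of the arm's flange, where the gripper is bolted on; the fingertips stand 182 mm ahead of it and the grasp point (between the pads) lies 163 mm ahead of it; z points along the fingers, y is the line along which they close (so a half turn about z gives the same grasp; the last joint's range is limited). The gripper opens to 88 mm and grips with 3 to 60 N. Pads are 20 mm wide; open, the fingers measure 115 mm over their backs; the gripper's body (75 mm by 178 mm) begins 61 mm behind the grasp point.
Start: joints at [-79.509, 5.22, 70.514, -0, 104.267, -3.249], TCP at [0.143, -0.583, 0.405] pointing down, gripper open.
Joint ranges: [-164.24, 164.24], [-49.07, 125.15], [9.68, 141.18], [-86.29, 266.29], [3.28, 154.24], [-151.56, 151.56]. Speed limits (degrees/s): [147.25, 147.25, 172.46, 180, 180, 180].

## Interface

Orientations are given as [roll, pitch, yaw] about the fixed x, y, z axes, in that order (R = Rz(yaw) Ry(pitch) Rx(roll)).
In Python, from station import r gives the robot as it stands. The module is installed in compiled form; this text tells all that it offers. Calls block until the motion is done:
- r.reach(position, orientation): joint-space move of the TCP to a pose.
- r.servo_line(position, rotation=None, speed=0.15): straight line of the TCP; rotation=None keeps the orientation; speed is the mean speed in m/s.
- r.move_joints(angles): joint-space move.
- r.let_go() and r.grab(squeeze=None): open the fingers fully, or close them until they stop; squeeze is the grip in N (None keeps the last).
- r.wait(seconds).
- r.inverse_kinematics(position, orientation): joint angles nearest the present ones, or None.
- r.sense(): the state.
- r.snapshot(name): name is "side" or "top" or "wrist"; returns a dict with "frame" (400x640x3 uint8, red, green, blue), "fx", "fy", "cx", "cy" (pixels), "R" (3x3) and "t" (3): a world point X has camera coordinates R X + t. Camera axes: x right, y down, z forward; pixel columns grow to the right and rows downward; lengths in m; the calibration is good to about 2 mm. The wrist camera is an equidistant fisheye: a pixel r from the principal point sees the ray r / f radians off the axis. A picture is of the moment at which its call begins. There is no depth.
A pose or a line that the arm cannot do raises r.IKError and nothing moves.
- r.hand_in(): hands the job in; it is judged then, once.
The state is a dict: "clock": time; "joints": joint angles; "joint_vel": joint speeds; "joint_torque": joint torques, N m; "tcp_pos": TCP position; "orientation": TCP orientation; "contact_force": force on the tool from outside, world axes, zero at the start; "torque": the same for the moment, N m; "opening": finger opening in m; "gripper_force": force on a finger pad.
Only numpy, scipy, OpenCV 4.12 (cv2) and the standard library are available. Lean on these libraries where they do the work, as an engineer would, in place of code of your own. Each camera call takes 0.05 s, during which the arm holds its last target. There are 200 camera calls.

## Task

Load the curing unit: slide every paddle on the bench, tip first, into a slot of its own until it is fully home against the stop, and hang both reflector shades side by side over the lamp bar. Once all are in place, press the start button fully down and let it come back up; leave everything loaded and hung, and do not disturb the other things on the bench.

Things in the scene. Friction and masses are not known exactly. Their poses are not given: they have to be found in the camera images.
- unit: Enamel curing unit, fixed, turned 0 to 0.3 rad: white base 260 mm wide, 45 mm high, with three flat letterbox slots side by side, open to the robot, under a clear roof (top 61 mm up), and a lamp bar behind. Origin on the table under the middle of the slot mouths; x points into the slots (base from 65 mm before to 176 mm behind the mouths), y left along the row, z up.
- slot1 (a point): Left slot (seen from the robot), empty at the start: point on its floor, 45 mm above the table, at the middle of its end stop. Axes as the unit's, x into the slot. The slot is 65 mm deep from mouth to stop, 55 mm wide, 11 mm high; side walls 11 mm thick; slots 66 mm apart; the base is a level ledge for 65 mm before the mouth.
- slot2 (a point): Middle slot (seen from the robot), empty at the start: point on its floor, 45 mm above the table, at the middle of its end stop. Axes as the unit's, x into the slot. The slot is 65 mm deep from mouth to stop, 55 mm wide, 11 mm high; side walls 11 mm thick; slots 66 mm apart; the base is a level ledge for 65 mm before the mouth.
- slot3 (a point): Right slot (seen from the robot), empty at the start: point on its floor, 45 mm above the table, at the middle of its end stop. Axes as the unit's, x into the slot. The slot is 65 mm deep from mouth to stop, 55 mm wide, 11 mm high; side walls 11 mm thick; slots 66 mm apart; the base is a level ledge for 65 mm before the mouth.
- bar (a point): Middle of the lamp bar's axis, 175 mm above the table, 115 mm behind the slot mouths. White round tube, radius 9 mm, along the unit's y, 234 mm clear between two posts (10 mm wide, tops 16 mm above the axis). Axes as the unit's.
- paddle1: Carrier paddle, loose, 90 g: aluminium plate 120 (x) x 50 (y) x 6 mm, enamel discs on its front part (1.5 mm proud, no contact). Upright wooden grip fin on its rear part: 32 mm long (x), 12 mm thick (y), middle 34 mm behind the plate's middle, top 46 mm above the underside. Origin: middle of underside; x to the tip (away from the fin). Starts flat, fin up. 2 or 3 are present; absent: None.
- paddle2: Carrier paddle, loose, 90 g: aluminium plate 120 (x) x 50 (y) x 6 mm, enamel discs on its front part (1.5 mm proud, no contact). Upright wooden grip fin on its rear part: 32 mm long (x), 12 mm thick (y), middle 34 mm behind the plate's middle, top 46 mm above the underside. Origin: middle of underside; x to the tip (away from the fin). Starts flat, fin up. 2 or 3 are present; absent: None.
- paddle3: Carrier paddle, loose, 90 g: aluminium plate 120 (x) x 50 (y) x 6 mm, enamel discs on its front part (1.5 mm proud, no contact). Upright wooden grip fin on its rear part: 32 mm long (x), 12 mm thick (y), middle 34 mm behind the plate's middle, top 46 mm above the underside. Origin: middle of underside; x to the tip (away from the fin). Starts flat, fin up. 2 or 3 are present; absent: None.
- paddle1_tip (a point): Middle of the tip edge of paddle1, on the underside, 60 mm ahead of its origin; axes as the paddle's.
- paddle2_tip (a point): Middle of the tip edge of paddle2, on the underside, 60 mm ahead of its origin; axes as the paddle's.
- paddle3_tip (a point): Middle of the tip edge of paddle3, on the underside, 60 mm ahead of its origin; axes as the paddle's.
- shade1: Reflector shade, loose, 140 g: bent steel like a steep A-shaped roof, open below, 80 mm long (y), 76 mm over the feet (x); flat ridge plate 26 mm wide, underside 81 mm above the feet. On it an upright wooden grip fin 36 mm long (y), 12 mm thick (x), 85 to 125 mm above the feet. Origin: centre between the feet at foot level, z up; both ends alike. Starts standing on its feet.
- shade2: Reflector shade, loose, 140 g: bent steel like a steep A-shaped roof, open below, 80 mm long (y), 76 mm over the feet (x); flat ridge plate 26 mm wide, underside 81 mm above the feet. On it an upright wooden grip fin 36 mm long (y), 12 mm thick (x), 85 to 125 mm above the feet. Origin: centre between the feet at foot level, z up; both ends alike. Starts standing on its feet.
- shade1_ridge (a point): Middle of the underside of the ridge plate of shade1, 81 mm above its feet (inside width about 23 mm here); when hung it rests on the bar's top, 9 mm above the bar's axis.
- shade2_ridge (a point): Middle of the underside of the ridge plate of shade2, 81 mm above its feet (inside width about 23 mm here); when hung it rests on the bar's top, 9 mm above the bar's axis.
- start (a joint): Travel of the start button, m: 0 up, 0.008 fully down; a spring pushes it back up. Moves from about 1.4 N, fully down takes 4.5 N.
- start_top (a point): Middle of the top of the start button, 46 mm above the table (moves down with it). Black round cap, radius 16 mm, in a dark steel collar of radius 24 mm and 12 mm high, on a grey box 75 x 75 x 22 mm fixed on the bench to the left of the unit; press straight down.
- anvil: Bystander: flat steel bench block 65 x 65 x 22 mm, heavy, lying among the paddles and shades. Origin: middle of underside.
- jar: Bystander: amber glass jar 60 mm across, 75 mm high, behind the paddles and shades. Origin: middle of underside.
- ringbox: Bystander: blue ring box 60 x 60 x 45 mm, behind the paddles and shades. Origin: middle of underside.
- mandrel: Bystander: upright tapered steel ring mandrel 140 mm high on a 70 mm foot, at the back right. Origin: middle of underside.
- clamp: Bystander: wooden ring clamp 110 x 28 x 22 mm lying near the robot. Origin: middle of underside.
- brush: Bystander: bench brush 170 mm long lying near the robot on the right. Origin: at its underside.
- pot: Bystander: white ceramic pot 72 mm across, 60 mm high, at the far left. Origin: middle of underside.

How it is judged:
By the outcome, as a careful person would: the job done as asked, in the order asked, and still so for the second after the job is handed in, with the robot touching nothing.
Of paddle1, paddle2, paddle3 only 2 to 3 are there at a start; the rules pass over those that are not, and their reading is None.
At some moment in a run one of paddle1, paddle2, paddle3 may be knocked a few centimetres aside while the robot is not near it.
Once in a run the grip may slacken for a moment while it holds something.
It also fails if it takes over 210 s, if anything falls off the work surface, if the arm or the gripper's body presses on something with over 40 N, if the wrist force passes 120 N, or if a joint passes its speed limit or range.

## Working session

There is one attempt and no reset: what is moved stays moved. The work goes in short steps, each a Python script; the robot and the scene stay as the last script left them, time stands still between calls to the robot, and variables do not carry over. Pictures are saved under pics/ and viewed, at most 16 in all, crops included, and the job is handed in when it is done.

```bash
mkdir -p pics; ls
python3 - <<'E'
from station import r
import cv2,json,numpy as np
for n in("top","side"):
    s=r.snapshot(n); cv2.imwrite(f"pics/{n}0.png",s["frame"][:,:,::-1])
    print(n,s["fx"],s["fy"],s["cx"],s["cy"],np.round(s["R"],3).tolist(),s["t"])
print(r.sense())
E
```

```text
pics
top 377.778004199517 377.778004199517 318.1637951837395 202.63929111951194 [[0.025, -1.0, -0.016], [-0.986, -0.022, -0.165], [0.165, 0.02, -0.986]] [0.0156476  0.53845714 1.19176595]
side 464.7201511804925 464.7201511804925 319.58990432406665 193.9080557325561 [[0.99, -0.141, 0.013], [-0.068, -0.557, -0.828], [0.124, 0.819, -0.561]] [-0.51268811  0.16135176  1.62122134]
{'clock': 0.1, 'joints': array([-7.95107502e+01,  5.26081641e+00,  7.05719388e+01,  4.46424346e-04,
        1.04266800e+02, -3.24936105e+00]), 'joint_vel': array([ 0.01548735, -0.11788594, -0.18970069, -0.01695719,  0.06011583,
        0.01447716]), 'joint_torque': array([ 2.49154713e-03, -4.47858489e+01, -4.07569563e+01,  7.00438558e-02,
        2.84003309e-02, -1.07043616e-04]), 'tcp_pos': array([ 0.14250036, -0.58290129,  0.40362852]), 'orientation': array([-1.79900629e+02, -6.07511541e-03,  1.37387152e+01]), 'contact_force': array([0.43285996, 0.24058027, 0.61380928]), 'torque': array([-0.00169743, -0.03694278,  0.03631037]), 'gripper_force': 0.0, 'opening': 0.0875317355172093}
```

View pics/top0.png

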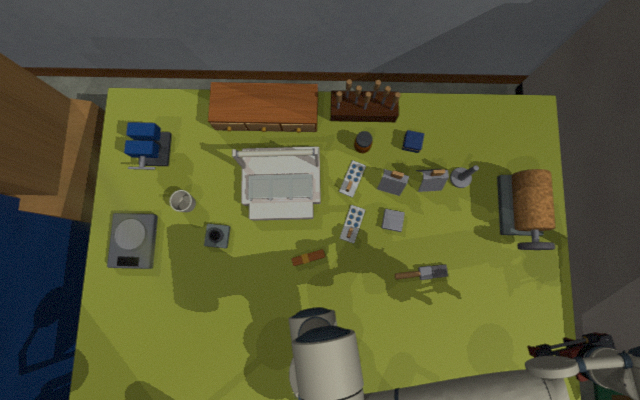

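View pics/side0.png

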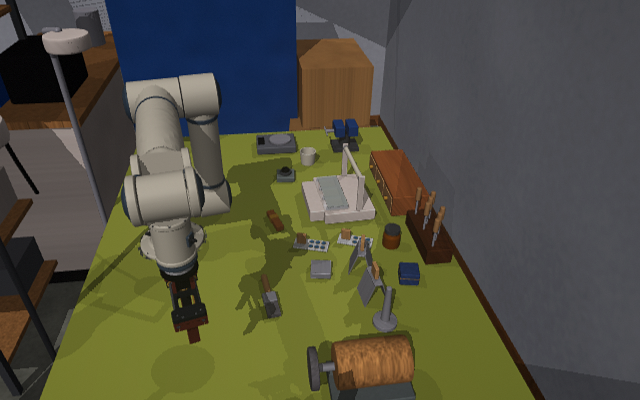

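The top view shows two paddles, at (354,178) and (352,225). The shades are at (393,182) and (432,180), the unit at (282,185), the start button at (216,236) and the anvil at (393,220). The side view shows the same layout. I'll zoom in on the top view next.

```bash
cat > h.py <<'E'
import numpy as np,cv2
from station import r
def ray(s,uv):
    d=np.array([(uv[0]-s["cx"])/s["fx"],(uv[1]-s["cy"])/s["fy"],1.])
    R=np.array(s["R"]);return -R.T@np.array(s["t"]),R.T@d
def onz(s,uv,z):
    o,d=ray(s,uv);return o+d*(z-o[2])/d[2]
def proj(s,X):
    c=np.array(s["R"])@np.array(X)+s["t"];return np.array([s["fx"]*c[0]/c[2]+s["cx"],s["fy"]*c[1]/c[2]+s["cy"]])
E
python3 - <<'E'
import cv2
a=cv2.imread("pics/top0.png")
cv2.imwrite("pics/t1.png",cv2.resize(a[135:260,190:350],None,fx=5,fy=4.8,interpolation=cv2.INTER_CUBIC)[:600])
cv2.imwrite("pics/t2.png",cv2.resize(a[150:250,330:460],None,fx=6,fy=6,interpolation=cv2.INTER_CUBIC))
E
```

```text
(no output)
```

View pics/t1.png

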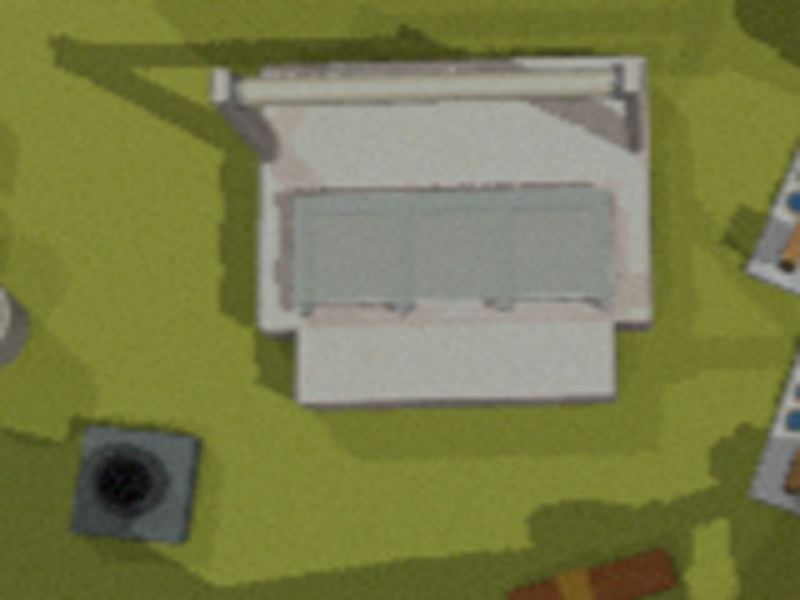

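View pics/t2.png

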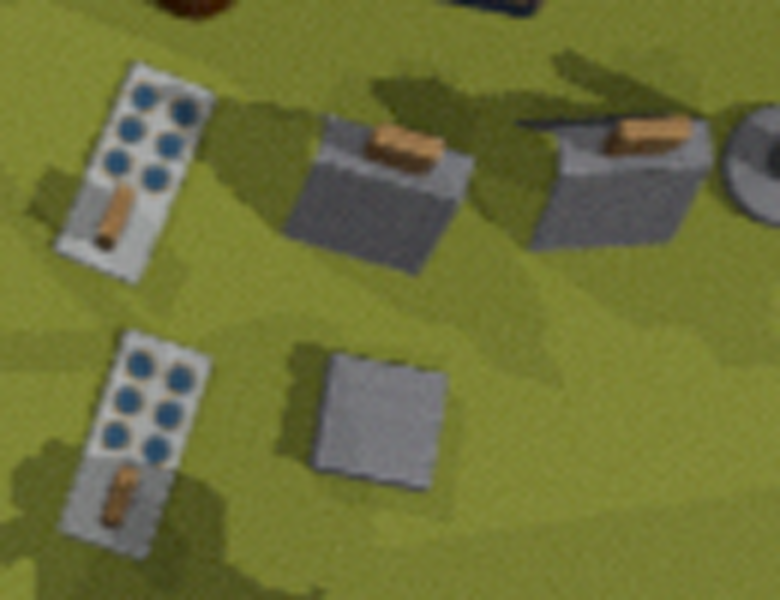

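The crops show clear edges. Both paddle tips point up in the image, away from the robot. The unit's ledge front edge runs from (298,404) to (615,400) in the first crop. Next: coarse positions from these corners, then close looks with the wrist camera.

```bash
cat >> h.py <<'E'
def wray(s,uv):
    p=np.array([uv[0]-s["cx"],uv[1]-s["cy"]]);n=np.hypot(*p)+1e-9;th=n/s["fx"]
    d=np.r_[p/n*np.sin(th),np.cos(th)];R=np.array(s["R"]);return -R.T@np.array(s["t"]),R.T@d
def wonz(s,uv,z):
    o,d=wray(s,uv);return o+d*(z-o[2])/d[2]
def wproj(s,X):
    c=np.array(s["R"])@np.array(X)+s["t"];n=np.hypot(c[0],c[1])+1e-12
    return s["fx"]*np.arctan2(n,c[2])*c[:2]/n+[s["cx"],s["cy"]]
E
python3 - <<'E'
from h import *
s=r.snapshot("top")
f1=lambda a:(190+(a[0]+.5)/5-.5,135+(a[1]+.5)/4.8-.5)
f2=lambda a:(330+(a[0]+.5)/6-.5,150+(a[1]+.5)/6-.5)
def p(n,f,L,z):
    P=np.array([onz(s,f(a),z) for a in L])[:,:2];print(n,P.round(4).tolist(),"mean",P.mean(0).round(4));return P
p("A",f2,[(136,62),(214,92),(136,284),(56,245)],.006)
p("B",f2,[(126,328),(212,354),(144,558),(62,530)],.006)
p("fin1",f2,[(370,140),(442,155)],.125);p("fin2",f2,[(612,135),(690,130)],.125)
P=p("ledge",f1,[(298,402),(615,398)],.045);d=P[0]-P[1];print(np.degrees(np.arctan2(-d[0],d[1])),np.hypot(*d))
P=p("wing",f1,[(260,328),(652,324)],.045);d=P[0]-P[1];print(np.degrees(np.arctan2(-d[0],d[1])),np.hypot(*d))
P=p("bar",f1,[(238,91),(615,80)],.175);d=P[0]-P[1];print(np.degrees(np.arctan2(-d[0],d[1])),np.hypot(*d))
p("btn",f1,[(123,480)],.046)
p("anvil",f2,[(335,352),(447,372),(428,490),(313,466)],.022)
p("mandrel",f2,[(770,160)],.0)
E
```

```text
A [[0.6959, -0.0841], [0.6791, -0.1287], [0.5666, -0.0854], [0.588, -0.04]] mean [ 0.6324 -0.0846]
B [[0.5414, -0.0801], [0.5277, -0.1283], [0.4129, -0.0914], [0.4272, -0.0459]] mean [ 0.4773 -0.0864]
fin1 [[0.6227, -0.1965], [0.6156, -0.2333]] mean [ 0.6192 -0.2149]
fin2 [[0.628, -0.3205], [0.6315, -0.3605]] mean [ 0.6298 -0.3405]
ledge [[0.4809, 0.252], [0.4884, 0.0454]] mean [0.4847 0.1487]
2.0906491037582184 0.2067767605087488
wing [[0.5312, 0.2799], [0.5398, 0.0226]] mean [0.5355 0.1512]
1.9113807878967541 0.25745578862797613
bar [[0.6599, 0.2725], [0.6717, 0.0465]] mean [0.6658 0.1595]
2.9686933300654808 0.2263410028046957
btn [[0.4252, 0.3626]] mean [0.4252 0.3626]
anvil [[0.5279, -0.1945], [0.5182, -0.2561], [0.4527, -0.2449], [0.4644, -0.1822]] mean [ 0.4908 -0.2194]
mandrel [[0.6475, -0.4452]] mean [ 0.6475 -0.4452]
```

Run:
```python
from h import *
r.reach([0.52,-0.2,0.44],[180,0,0]); print(r.sense()["joints"].round(1))
s=r.snapshot("wrist"); cv2.imwrite("pics/w1.png",s["frame"][:,:,::-1]); np.save("w1.npy",s,allow_pickle=True)
for n,X in dict(A=(.632,-.085,.006),B=(.477,-.086,.006),f1=(.619,-.215,.125),f2=(.63,-.34,.125)).items(): print(n,wproj(s,X).round(0))
r.reach([0.52,0.15,0.44],[180,0,0])
s=r.snapshot("wrist"); cv2.imwrite("pics/w2.png",s["frame"][:,:,::-1]); np.save("w2.npy",s,allow_pickle=True)
for n,X in dict(o=(.5497,.151,.045),bar=(.664,.155,.184),btn=(.425,.363,.046)).items(): print(n,wproj(s,X).round(0))
```

```text
[-24.6  -0.8  73.1  -0.  107.7  65.4]
A [230.  93.]
B [234. 204.]
f1 [330.  90.]
f2 [454.  86.]
o [314. 155.]
bar [306.  26.]
btn [165. 247.]
```

View pics/w1.png

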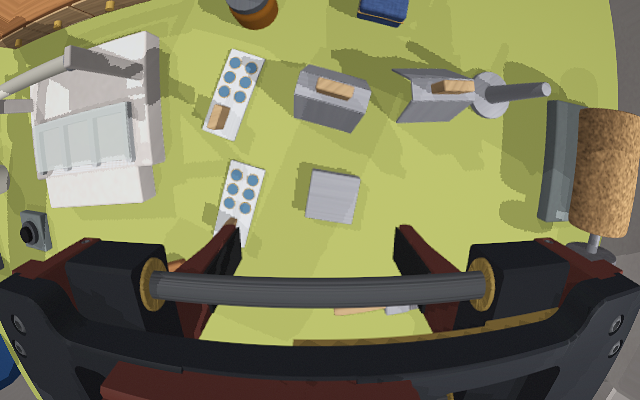

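View pics/w2.png

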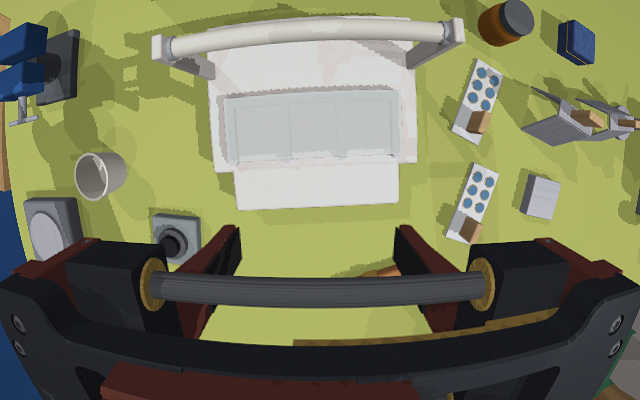

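The wrist views agree with the coarse estimates. In w1 the fins are at about (335,87) and (453,86), with the paddles at left. In w2 the ledge corners are at (236,209) and (399,201), and the bar runs from (165,47) to (450,32). I'll put the camera directly above each fin and segment the wood colour, so that only the top face shows.

```bash
cat >> h.py <<'E'
CO=None
def camoff():
    s=np.load("w1.npy",allow_pickle=True).item();c=-np.array(s["R"]).T@s["t"];return c-[.52,-.2,.44]
def wood(s):
    hsv=cv2.cvtColor(s["frame"],cv2.COLOR_RGB2HSV)
    return cv2.inRange(hsv,(8,70,90),(20,220,255))
def fin(xy,z,H=0.42,size=(.036,.012)):
    """look from straight above a fin whose top is at z; return xy and direction (deg) of its long axis"""
    o=camoff(); r.reach([xy[0]-o[0],xy[1]-o[1],H],[180,0,0]); r.wait(.3)
    s=r.snapshot("wrist"); return finpic(s,xy,z)
def finpic(s,xy,z):
    n,l,st,ce=cv2.connectedComponentsWithStats(wood(s))
    p=wproj(s,[*xy,z]); best=None
    for i in range(1,n):
        if st[i,4]>60:
            d=np.hypot(*(ce[i]-p))
            if best is None or d<best[0]: best=(d,i)
    c=max(cv2.findContours((l==best[1]).astype(np.uint8),0,1)[0],key=len)[:,0]
    P=np.array([wonz(s,u,z)[:2] for u in c]);(cx,cy),(w,h),a=cv2.minAreaRect((P*1000).astype(np.float32))
    if w<h: a+=90;w,h=h,w
    a=(a+90)%180-90
    return np.array([cx,cy])/1000,a,(round(w,1),round(h,1)),round(best[0],1)
E
python3 - <<'E'
from h import *
s=np.load("w1.npy",allow_pickle=True).item();print("cam",camoff(),"axis",np.array(s["R"])[2].round(3),s["fx"])
s2=np.load("w2.npy",allow_pickle=True).item()
for n,uv,z in [("L0",(236,209),.045),("L1",(399,201),.045),("W0",(215,171),.045),("W1",(417,162),.045)]: print(n,wonz(s2,uv,z).round(4))
for xy in [(.619,-.215),(.63,-.34)]:
    f=fin(xy,.125); print(f); f=fin(f[0],.125); print(f)
s=r.snapshot("wrist");cv2.imwrite("pics/w3.png",s["frame"][:,:,::-1])
o=camoff()
r.reach([.57-o[0],.152-o[1],.40],[180,0,0]);r.wait(.3)
s=r.snapshot("wrist");cv2.imwrite("pics/w4.png",s["frame"][:,:,::-1]);np.save("w4.npy",s,allow_pickle=True)
print(r.sense()["clock"])
E
```

```text
cam [ 0.06547905 -0.00257638 -0.01990756] axis [-0.241 -0.001 -0.97 ] 309.70691628693146
L0 [0.4813 0.2511 0.045 ]
L1 [0.4918 0.0419 0.045 ]
W0 [0.5311 0.2762 0.045 ]
W1 [0.5425 0.0208 0.045 ]
(array([ 0.62196625, -0.21960355]), 74.16791534423828, (34.9, 11.5), np.float64(5.9))
(array([ 0.62186389, -0.21962123]), 74.01414489746094, (35.0, 11.5), np.float64(0.1))
(array([ 0.63170642, -0.34669302]), -84.74182462692261, (34.9, 11.3), np.float64(7.6))
(array([ 0.63158453, -0.34667532]), -84.3311095237732, (35.2, 11.4), np.float64(0.2))
9.5583
```

View pics/w4.png

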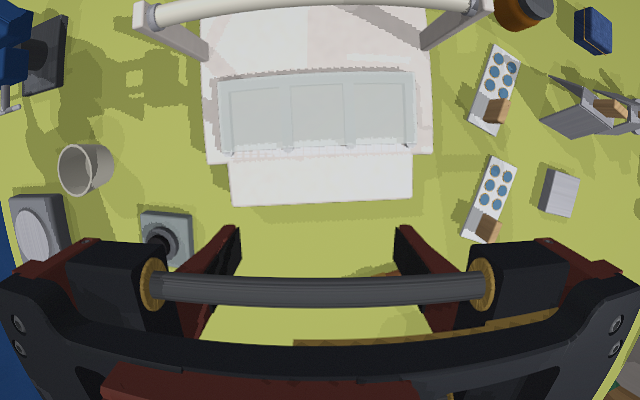

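```bash
cat > unit.py <<'E'
from h import *
def fit(P):
    P=np.array(P);vx,vy,x,y=cv2.fitLine((P[:,:2]*1000).astype(np.float32),cv2.DIST_HUBER,0,.01,.01).ravel()
    return np.array([vx,vy]),np.array([x,y])/1000
s=np.load("w4.npy",allow_pickle=True).item()
hsv=cv2.cvtColor(s["frame"],cv2.COLOR_RGB2HSV);m=hsv[...,1]<70
P=[wonz(s,(u,np.nonzero(m[160:230,u])[0].max()+160.5),.045) for u in range(240,405)]
d,c=fit(P);d*=np.sign(d[1]);print("front",c,np.degrees(np.arctan2(-d[0],d[1])))
L=[];R=[]
for v in range(170,195):
    x=np.nonzero(m[v,222:420])[0]+222;L.append(wonz(s,(x.min()-.5,v),.045));R.append(wonz(s,(x.max()+.5,v),.045))
for n,Q in(("L",L),("R",R)):
    d,cc=fit(Q);d*=np.sign(d[0]);print(n,cc,np.degrees(np.arctan2(d[1],d[0])))
L2=[];R2=[]
for v in range(100,145):
    x=np.nonzero(m[v,195:445])[0]+195;L2.append(wonz(s,(x.min()-.5,v),.045));R2.append(wonz(s,(x.max()+.5,v),.045))
for n,Q in(("L2",L2),("R2",R2)):
    d,cc=fit(Q);d*=np.sign(d[0]);print(n,cc,np.degrees(np.arctan2(d[1],d[0])))
o=camoff();r.reach([.665-o[0],.155-o[1],.46],[180,0,0]);r.wait(.3)
s=r.snapshot("wrist");cv2.imwrite("pics/w5.png",s["frame"][:,:,::-1]);np.save("w5.npy",s,allow_pickle=True)
print(wproj(s,[.665,.155,.175]),wproj(s,[.66,.265,.175]),wproj(s,[.67,.045,.175]))
E
python3 unit.py
```

```text
front [0.4842806  0.14704582] 2.867427
L [0.5072495 0.2521141] 2.4546583
R [0.50736934 0.04346981] 3.7191637
L2 [0.5740047  0.28045216] 2.5456703
R2 [0.5785652  0.02247267] 1.6470878
[317.91613591 124.05633869] [194.95970474 133.35465943] [440.88525094 122.75937117]
```

View pics/w5.png

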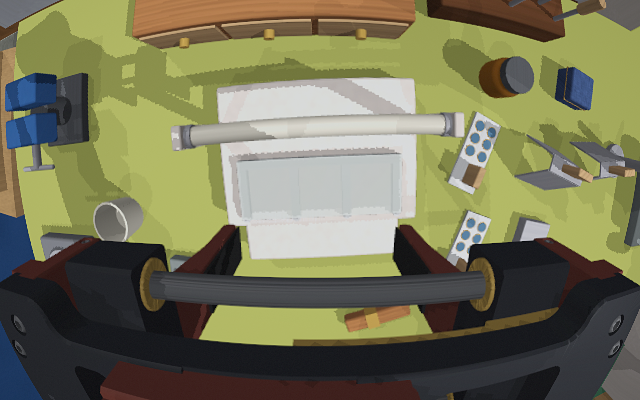

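w5 shows the bar crossing from (180,137) to (455,124). I'll measure its edges numerically, along columns.

Run:
```python
from h import *
s=np.load("w5.npy",allow_pickle=True).item()
g=cv2.cvtColor(s["frame"],cv2.COLOR_RGB2GRAY)
for u in(205,210,225,260,300,340,380,420,425): 
    col=g[105:150,u-1:u+2].mean(1);print(u,col.round().astype(int).tolist())
for u,v in [(205,133),(425,124)]: print(wonz(s,(u,v),.175),wonz(s,(u,v),.175))
```

```text
205 [135, 135, 135, 135, 135, 135, 136, 136, 136, 136, 136, 136, 135, 136, 135, 136, 135, 136, 135, 132, 147, 158, 165, 170, 175, 182, 185, 182, 181, 177, 175, 175, 172, 168, 162, 156, 148, 139, 128, 112, 144, 148, 169, 176, 176]
210 [135, 136, 136, 135, 135, 136, 136, 136, 136, 136, 136, 136, 135, 136, 136, 136, 136, 136, 134, 139, 154, 162, 168, 171, 179, 185, 183, 181, 179, 176, 175, 174, 170, 166, 159, 152, 144, 134, 123, 120, 138, 137, 136, 136, 136]
225 [216, 216, 216, 216, 216, 215, 214, 213, 214, 211, 211, 211, 210, 210, 210, 211, 213, 203, 146, 158, 166, 170, 175, 181, 183, 182, 181, 178, 177, 175, 173, 168, 163, 156, 148, 140, 129, 110, 202, 210, 214, 217, 217, 218, 217]
260 [216, 217, 217, 217, 217, 217, 217, 217, 217, 216, 216, 216, 217, 219, 185, 161, 170, 184, 194, 202, 208, 213, 216, 217, 217, 218, 203, 170, 168, 163, 157, 150, 141, 130, 140, 183, 220, 217, 217, 217, 217, 217, 217, 217, 217]
300 [217, 217, 217, 217, 217, 217, 217, 217, 217, 217, 217, 198, 155, 165, 179, 188, 195, 200, 204, 210, 213, 213, 212, 210, 207, 205, 203, 198, 193, 186, 179, 169, 169, 221, 217, 
[... 409 characters left out ...]
 204, 198, 189, 174, 176, 212, 218, 218, 217, 217, 218, 218, 218, 218, 218, 218, 218, 215, 171, 165]
420 [153, 154, 154, 153, 154, 154, 155, 155, 148, 147, 162, 176, 187, 194, 198, 202, 206, 208, 209, 210, 212, 212, 207, 202, 197, 191, 183, 172, 157, 155, 159, 159, 160, 160, 160, 160, 161, 160, 161, 163, 164, 164, 161, 161, 161]
425 [165, 165, 162, 160, 159, 160, 159, 159, 157, 143, 161, 176, 186, 193, 198, 203, 206, 208, 209, 210, 211, 214, 208, 202, 197, 190, 183, 172, 158, 149, 158, 157, 157, 157, 157, 157, 157, 156, 156, 156, 154, 154, 154, 154, 154]
[0.65981214 0.25515904 0.175     ] [0.65981214 0.25515904 0.175     ]
[0.66793196 0.06044658 0.175     ] [0.66793196 0.06044658 0.175     ]
```

Run:
```python
from h import *
s=np.load("w5.npy",allow_pickle=True).item()
P=np.array([(wonz(s,(u,a),.175)+wonz(s,(u,b),.175))/2 for u,a,b in[(210,123.7,144.6),(225,122.3,142.3),(260,118.6,139.6),(300,115.8,137.5),(340,114.5,134.7),(380,113.4,133.9),(425,113.3,133.9)]])
print(P[:,:2].round(4).tolist());k=np.polyfit(P[:,1],P[:,0],1);print(np.degrees(np.arctan(-k[0])),np.polyval(k,.1555))
o=[]
for yaw in(74-90+90,74-90-90,):
  for z in(.27,.44): o.append((yaw,r.inverse_kinematics([.6219,-.2196,z],[180,0,yaw])))
for yaw in(92.8,-87.2):
  for x,y in((.6618,.206),(.668,.105)): o.append((yaw,r.inverse_kinematics([x,y,.45],[180,0,yaw])))
for yaw in(2.8,): 
  for dy in (.066,-.066): o.append((yaw,r.inverse_kinematics([.45,.15+dy,.25],[180,0,yaw])))
for a,b in o: print(a,None if b is None else np.round(b,0))
```

```text
[[0.6585, 0.2504], [0.6596, 0.2363], [0.6613, 0.2047], [0.6628, 0.1702], [0.6647, 0.1362], [0.6663, 0.1016], [0.6683, 0.0604]]
2.899827464995084 0.6635925396861054
74 [-22.  15.  73.   0.  92.  -6.]
74 [-22.  15.  55.   0. 109.  -6.]
-106 None
-106 None
92.8 [ 14.  22.  47.  -0. 111.  12.]
92.8 [  6.  19.  51.  -0. 111.   3.]
-87.2 None
-87.2 None
2.8 [ 22.  -9. 100.  -0.  89. 109.]
2.8 [  6. -16. 106.  -0.  90.  94.]
```

```bash
cat >> h.py <<'E'
YAW=2.85;BAR=np.array([.6640,.1553]);ORG=np.array([.5498,.1498])
c_,s_=np.cos(np.radians(YAW)),np.sin(np.radians(YAW));UX=np.array([c_,s_]);UY=np.array([-s_,c_])
def st(t=""):
    q=r.sense();print(t,"t",round(q["clock"],1),"open",round(q["opening"]*1000,1),"gf",round(q["gripper_force"],1),"F",q["contact_force"].round(1),"p",q["tcp_pos"].round(4));return q
def snap(n):
    s=r.snapshot("wrist");cv2.imwrite(f"pics/{n}.png",s["frame"][:,:,::-1]);return s
E
python3 - <<'E'
from h import *
x,y=.6219,-.2196;yaw=74
r.reach([x,y,.36],[180,0,yaw]);r.servo_line([x,y,.271],speed=.12)
r.grab(40);st("grab")
r.servo_line([x,y,.36],speed=.12);st("lift");snap("g1")
r.servo_line([x,y,.475],speed=.2);st("up")
p=BAR+UY*.05
r.reach([*p,.475],[180,0,YAW+90]);r.wait(.3);st("over");snap("g2")
E
```

```text
grab t 14.1 open 11.8 gf 40.0 F [-0.4 -0.6 -0.5] p [ 0.6219 -0.2196  0.2708]
lift t 15.0 open 11.6 gf 40.0 F [ 1.8 -0.5 -2.5] p [ 0.6219 -0.2196  0.3587]
up t 15.8 open 11.6 gf 40.0 F [-0.5  0.3 -2.2] p [ 0.6222 -0.2197  0.4733]
over t 17.7 open 11.8 gf 40.0 F [-0.2  0.3 -1.9] p [0.6617 0.2044 0.4751]
```

View pics/g2.png

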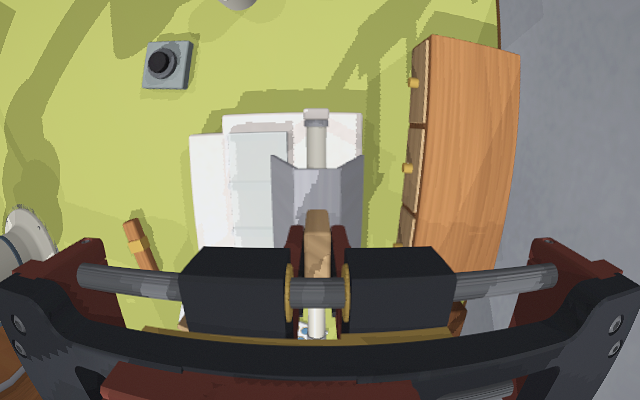

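g2 shows the shade held upright between the fingers at (317,240), with the bar emerging centred under it at (316,140). Lowering.

Run:
```python
from h import *
p=BAR+UY*.05
r.servo_line([*p,.385],speed=.1);q=st("near")
z=.385
while z>.3715:
    z-=.002;r.servo_line([*p,z],speed=.03);q=r.sense()
    if q["contact_force"][2]>2: break
st("down")
r.let_go();r.wait(.4);st("open")
r.servo_line([*p,.47],speed=.15);
f=fin((.6316,-.3467),.125,.44);print(f);snap("g3")
```

```text
near t 18.8 open 11.4 gf 40.0 F [-0.5  1.2 -1.4] p [0.6615 0.2052 0.3862]
down t 20.5 open 12.1 gf 40.0 F [-2.6 -0.2  8.2] p [0.6611 0.2052 0.3738]
open t 22.1 open 87.9 gf 0.0 F [-0.  -0.1 -0.7] p [0.6615 0.2052 0.371 ]
(array([ 0.63157556, -0.34684061]), -85.19546413421631, (35.0, 11.3), np.float64(0.1))
```

Run:
```python
from h import *
x,y=.6316,-.3468;yaw=95.2
r.reach([x,y,.36],[180,0,yaw]);r.servo_line([x,y,.271],speed=.12)
r.grab(40);st("grab")
r.servo_line([x,y,.475],speed=.2);st("up")
p=BAR-UY*.05
r.reach([*p,.475],[180,0,YAW+90]);r.wait(.3);st("over");snap("g4")
```

```text
grab t 28.8 open 11.6 gf 40.0 F [-0.5 -0.2 -0.6] p [ 0.6316 -0.3468  0.271 ]
up t 30.0 open 11.5 gf 40.0 F [ 0.5 -0.5 -1.8] p [ 0.6318 -0.3469  0.4736]
over t 32.0 open 12.2 gf 40.0 F [ 0.3 -0.4 -1. ] p [0.6667 0.1047 0.4749]
```

View pics/g4.png

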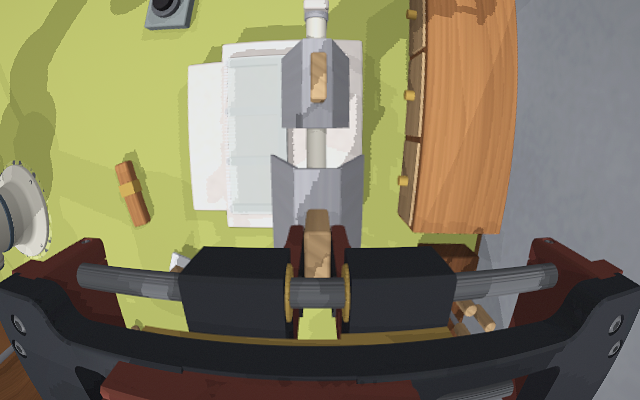

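g4 shows shade1 hanging on the bar at (318,80), with shade2 held and aligned over the bar. I'll lower shade2, then look at the paddles.

Run:
```python
from h import *
p=BAR-UY*.05
r.servo_line([*p,.385],speed=.1);st("near")
z=.385
while z>.3715:
    z-=.002;r.servo_line([*p,z],speed=.03);q=r.sense()
    if q["contact_force"][2]>2: break
st("down")
r.let_go();r.wait(.4);st("open")
r.servo_line([*p,.47],speed=.15)
for xy in[(.600,-.073),(.444,-.078)]:
    f=fin(xy,.046,.42);print(f)
    o=camoff();r.reach([f[0][0]-o[0],f[0][1]-o[1],.36],[180,0,0]);r.wait(.3);s=snap("g5" if xy[0]>.5 else "g6");print(finpic(s,f[0],.046))
st()
```

```text
near t 33.1 open 12.0 gf 40.0 F [-0.2 -0.5 -0.6] p [0.6665 0.1054 0.3862]
down t 34.6 open 12.1 gf 40.0 F [-0.9 -1.   3.8] p [0.6664 0.1053 0.374 ]
open t 36.2 open 87.6 gf 0.0 F [ 1.8 -0.2 -1.2] p [0.6665 0.1054 0.373 ]
(array([ 0.59926349, -0.07497304]), -21.386680603027344, (30.4, 11.0), np.float64(1.9))
(array([ 0.59924213, -0.07507371]), -21.65985870361328, (30.4, 11.1), np.float64(0.0))
(array([ 0.44322049, -0.07860631]), -18.08074188232422, (30.3, 11.1), np.float64(1.0))
(array([ 0.44333337, -0.07871188]), -18.173446655273438, (30.5, 11.1), np.float64(0.1))
 t 41.0 open 88.0 gf 0.0 F [-0.8 -0.3  0.6] p [ 0.3779 -0.076   0.3614]
```

View pics/g6.png

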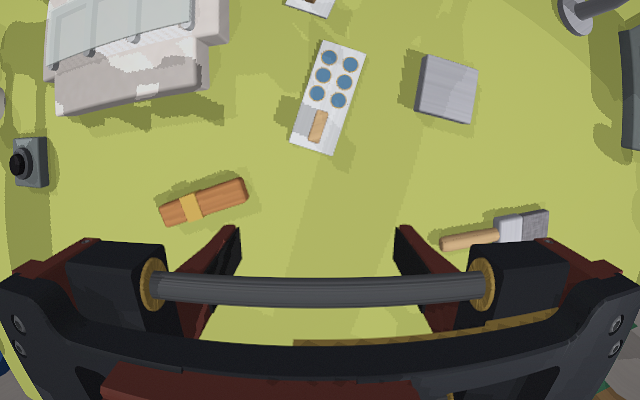

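g6 shows the near paddle, tip up, with its fin at (318,126). The clamp and brush are clear of the grasp. I'll pick it and carry it to the right slot.

```bash
cat >> h.py <<'E'
def pick(xy,yaw):
    r.reach([*xy,.27],[180,0,yaw]);r.servo_line([*xy,.195],speed=.12);r.grab(40);st("grab")
    r.servo_line([*xy,.295],speed=.15);st("lift")
def U(x,y): return ORG+UX*x+UY*y
def pre(dy):
    p=U(-.108,dy);r.servo_line([*p,.295],[180,0,YAW],speed=.2);r.wait(.2);st("pre")
E
python3 - <<'E'
from h import *
pick((.4433,-.0787),-18.2);pre(-.066);snap("g7")
r.servo_line([*U(-.108,-.066),.2445],speed=.08);st("low");snap("g8")
E
```

```text
grab t 43.5 open 11.8 gf 40.0 F [-0.2  0.8  0.7] p [ 0.4433 -0.0787  0.195 ]
lift t 44.3 open 12.0 gf 40.0 F [-0.3 -0.4 -0.2] p [ 0.4431 -0.0787  0.2938]
pre t 45.4 open 12.0 gf 40.0 F [-0.   0.4 -1. ] p [0.4453 0.0777 0.2949]
low t 46.2 open 12.0 gf 40.0 F [ 0.1 -0.6 -0.4] p [0.4453 0.0786 0.2448]
```

View pics/g8.png

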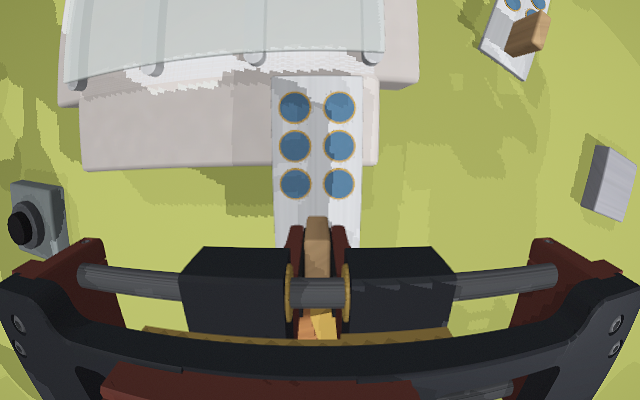

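g8 shows the paddle held level over the ledge. Its tip edge is centred at about (319,77). The slot wall ends are at about (253,58) and (371,58), so the tip may be a little off to the right. I'll zoom in to check.

Run:
```python
import cv2
a=cv2.imread("pics/g8.png");cv2.imwrite("pics/c8.png",cv2.resize(a[40:110,235:395],None,fx=5,fy=5,interpolation=cv2.INTER_CUBIC))
```

```text
(no output)
```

View pics/c8.png

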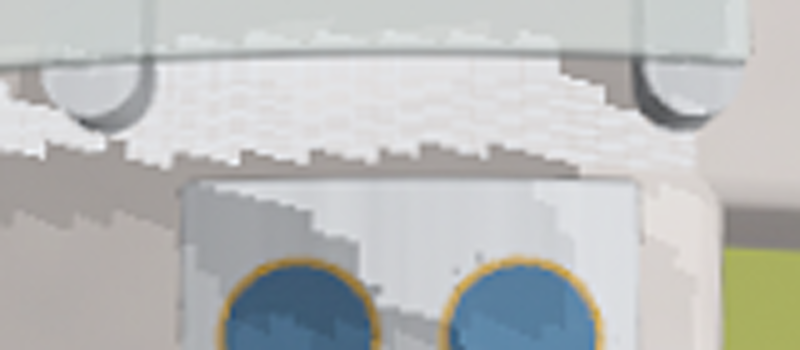

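The crop shows the wall ends centred at about 92 and 695, so the slot centre is about 393. The paddle centre is about 411, roughly 2 mm too far right. I'll quantify this by ray casting.

Run:
```python
from h import *
s=r.snapshot("wrist")
def u(c,z):
    w=wonz(s,(235+(c[0]+.5)/5-.5,40+(c[1]+.5)/5-.5),z)[:2]-ORG;return np.round([w@UX*1e3,w@UY*1e3],1)
print("boss tops z.056",u((92,117),.056),u((695,117),.056))
print("inner edges z.045", u((152,75),.045),u((632,75),.045))
print("tip z.053",u((182,180),.053),u((640,180),.053),"mid discs")
st()
```

```text
boss tops z.056 [ -6.6 -32.7] [ -6.8 -98.7]
inner edges z.045 [  0.5 -37.5] [  0.3 -93.3]
tip z.053 [-13.8 -42.4] [-13.8 -93. ] mid discs
 t 46.3 open 11.6 gf 40.0 F [ 0.4  0.2 -0.2] p [0.4454 0.0786 0.2453]
```

```bash
cat >> h.py <<'E'
def insert(dy,zt=.2435,x0=-.108,xe=-.026):
    dz=0;x=x0
    r.servo_line([*U(x,dy),zt],speed=.05);b=r.sense()["contact_force"]
    while x<xe:
        x+=.003 if x<-.036 else .001
        r.servo_line([*U(x,dy),zt],speed=.04);F=r.sense()["contact_force"]-b
        fx,fy=F[:2]@UX,F[:2]@UY
        if abs(fy)>3: dy+=np.sign(fy)*.0004
        if fx<-8: print("stop",x);break
        if abs(fy)>3 or fx<-3: print(round(x,4),round(dy,4),F.round(1))
    st("ins");return x,dy
E
python3 - <<'E'
from h import *
print(insert(-.064)); snap("g9")
E
```

```text
-0.029 -0.064 [-5.  -0.4  1.7]
stop -0.027999999999999928
ins t 54.6 open 11.7 gf 40.0 F [-9.6 -0.6  2.5] p [0.5241 0.0845 0.2432]
(-0.027999999999999928, -0.064)
```

```bash
cat >> h.py <<'E'
def rel(x,dy):
    r.servo_line([*U(x+.0008,dy),.2415],speed=.02);st("floor");r.let_go();r.wait(.3);r.servo_line([*U(x,dy),.33],speed=.15)
def check(xy,z=.091,H=.36):
    f=fin(xy,z,H);w=f[0]-ORG;print("unit mm",np.round([w@UX*1e3,w@UY*1e3],1),f[1]-YAW,f[2:]);return f
E
python3 - <<'E'
from h import *
rel(-.028,-.064)
check(U(-.029,-.066))
f=fin((.5992,-.0751),.046,.36);print(f);print(fin(f[0],.046,.36));snap("g10");st()
E
```

```text
floor t 54.9 open 11.7 gf 40.0 F [-12.2   0.    4.2] p [0.5245 0.0846 0.241 ]
unit mm [-30.4 -65.8] 0.6417876720428466 ((30.7, 11.0), np.float64(1.6))
(array([ 0.59923883, -0.07492804]), -21.921958923339844, (30.6, 11.2), np.float64(0.2))
(array([ 0.59921344, -0.07508803]), -21.63227081298828, (30.7, 11.2), np.float64(0.1))
 t 59.6 open 87.9 gf 0.0 F [-0.2  0.1  0.4] p [ 0.5338 -0.0724  0.36  ]
```

Run:
```python
from h import *
pick((.5992,-.0751),-21.7)
r.servo_line([.43,-.05,.295],[180,0,YAW],speed=.2);st("mid")
pre(.066);r.servo_line([*U(-.108,.068),.2445],speed=.08);st("low");s=snap("g11")
a=s["frame"][:,:,::-1];cv2.imwrite("pics/c11.png",cv2.resize(a[40:190,235:395],None,fx=4,fy=4,interpolation=cv2.INTER_CUBIC))
```

```text
grab t 62.1 open 11.7 gf 40.0 F [ 0.4 -0.2  0.1] p [ 0.5992 -0.0751  0.195 ]
lift t 62.9 open 11.7 gf 40.0 F [-0.2 -0.8 -1.4] p [ 0.599  -0.0751  0.2937]
mid t 63.9 open 11.7 gf 40.0 F [-0.   0.2 -1. ] p [ 0.4304 -0.0501  0.2947]
pre t 65.6 open 11.8 gf 40.0 F [-0.7 -0.3 -1.3] p [0.4388 0.2097 0.2951]
low t 66.4 open 12.1 gf 40.0 F [ 1.  -0.  -0.2] p [0.4387 0.2124 0.2448]
```

View pics/c11.png

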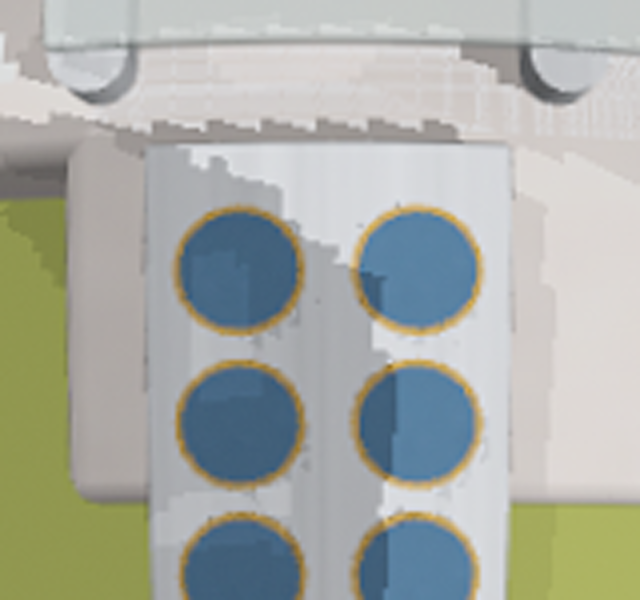

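The crop shows the paddle tip spanning 147 to 511, centre 329, and the slot's inner walls at 135 and 520, centre 327. It's aligned, so I'll insert it.

Run:
```python
from h import *
x,dy=insert(.068);print(x,dy)
if x<-.024:
    rel(x,dy)
    check(U(-.029,.066));check(U(-.029,-.066));snap("g12");st()
```

```text
-0.029 0.068 [-3.6  1.   1.6]
stop -0.027999999999999928
ins t 74.7 open 11.8 gf 40.0 F [-8.1 -0.5  2.7] p [0.5176 0.2164 0.2433]
-0.027999999999999928 0.068
floor t 74.9 open 11.8 gf 40.0 F [-11.2   0.1   3.8] p [0.518  0.2166 0.2412]
unit mm [-30.3  66.5] 0.24998416900634757 ((30.7, 11.1), np.float64(1.4))
unit mm [-30.4 -65.9] 0.06994953155517569 ((30.8, 11.1), np.float64(1.7))
 t 78.9 open 88.0 gf 0.0 F [-0.5 -0.   0.6] p [0.4586 0.0857 0.3599]
```

Run:
```python
from h import *
r.grab(5)
for dy in(-.066,.066):
    r.reach([*U(-.082,dy),.34],[180,0,YAW]);r.servo_line([*U(-.082,dy),.250],speed=.12)
    r.wait(.2);b=r.sense()["contact_force"];x=-.082;c=0
    while x<-.045:
        x+=.0008;r.servo_line([*U(x,dy),.250],speed=.03);fx=(r.sense()["contact_force"]-b)[:2]@UX
        if fx<-1.2: print(round(x,4),round(fx,1))
        if fx<-5: break
    r.servo_line([*U(-.082,dy),.250],speed=.1);r.servo_line([*U(-.082,dy),.34],speed=.15)
r.let_go()
for dy in(-.066,.066): check(U(-.029,dy))
b=np.array([.4252,.3626])-camoff()[:2];r.reach([*b,.36],[180,0,0]);r.wait(.3);s=snap("g13");st()
g=cv2.cvtColor(s["frame"],cv2.COLOR_RGB2HSV);p=wproj(s,[.4252,.3626,.046]);print(p)
m=(g[...,2]<45).astype(np.uint8);n,l,stt,ce=cv2.connectedComponentsWithStats(m)
for i in range(1,n):
    if stt[i,4]>100 and np.hypot(*(ce[i]-p))<60: print(stt[i],ce[i],wonz(s,ce[i],.046))
```

```text
-0.0572 -5.6
-0.0724 -1.3
-0.0572 -4.5
-0.0564 -8.3
unit mm [-30.2 -65.9] -2.514812684059143 ((29.8, 11.1), np.float64(1.7))
unit mm [-30.1  66.6] -0.1157647132873536 ((30.9, 11.1), np.float64(1.3))
 t 105.7 open 87.8 gf 0.0 F [-0.5 -0.8  0.1] p [0.3604 0.3644 0.36  ]
[316.59025237 125.98384964]
```

View pics/g13.png

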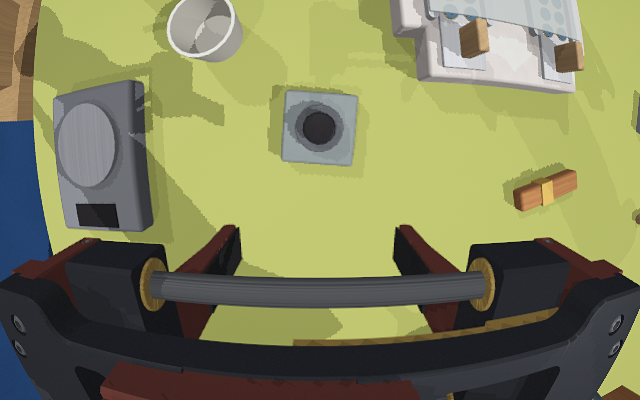

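g13 shows the button cap at (319,128), and both paddles in the outer slots. I'll check the shades numerically, then press.

Run:
```python
from h import *
s=r.snapshot("wrist");b=wonz(s,(319,128),.046)[:2];print(b)
for k in(.05,-.05): check(BAR+UY*k,.228,.46)
r.grab(10)
r.reach([*b,.29],[180,0,0]);r.servo_line([*b,.234],speed=.1);r.wait(.2)
b0=r.sense()["contact_force"][2];z=.234
while z>.214:
    z-=.001;r.servo_line([*b,z],speed=.02);f=r.sense()["contact_force"][2]-b0
    if f>1: print(round(z,4),round(f,1))
    if f>9: break
r.wait(.4);st("pressed")
r.servo_line([*b,.30],speed=.05);r.wait(.5);snap("g14")
r.let_go()
o=camoff();r.reach([.40,.15,.48],[180,0,0]);r.wait(.3);snap("fin");st()
for k in(.066,-.066): check(U(-.029,k))
```

```text
[0.42312914 0.36051941]
unit mm [115.6  49.7] -90.37164435386657 ((34.9, 11.5), np.float64(1.8))
unit mm [115.7 -50.1] -90.14140830039977 ((35.0, 11.6), np.float64(2.1))
0.231 1.5
0.229 1.5
0.228 1.5
0.227 1.8
0.226 1.7
0.225 3.3
0.224 3.5
0.223 3.5
0.222 4.4
0.221 4.5
0.22 6.1
0.219 9.3
pressed t 115.8 open 0.2 gf 4.8 F [-0.8 -0.5 10. ] p [0.4232 0.3605 0.2202]
 t 120.9 open 87.8 gf 0.0 F [-1.  -0.4 -0. ] p [0.4002 0.1505 0.4793]
unit mm [-30.1  66.5] 0.21926226615905753 ((30.5, 10.9), np.float64(1.4))
unit mm [-30.4 -65.8] 0.218526268005371 ((30.8, 11.1), np.float64(1.7))
```

View pics/fin.png

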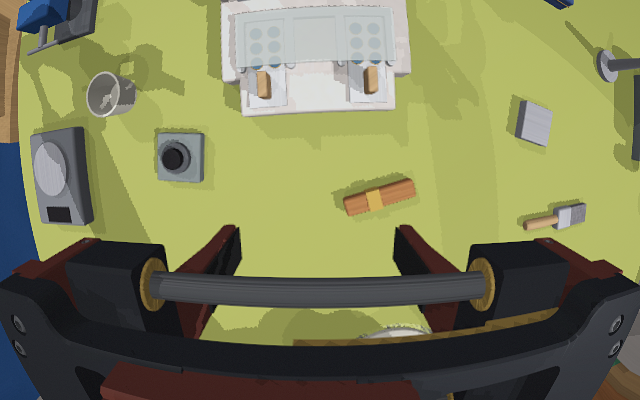

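The final view shows both paddles home in the outer slots, with fins at (263,85) and (371,80). The button is back up, and the other bench items in view stand as before. Handing in.

```bash
python3 -c "
from station import r
print(r.hand_in())"
```

```text
the job is handed in; nothing more can be done
None
```

I handed the job in at about 122 s on the robot's clock: both paddles found on the bench are home in the two outer slots, both shades hang on the lamp bar, and the start button was pressed fully down and released.

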